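# Stand the cuvette case on end in the tray

## Robot

A 7-joint arm with a two-finger parallel gripper is mounted at the origin on the work surface; the furniture and walls round the work are solid. World frame = base frame: x ahead of the robot, y to its left, z up, the work surface at z = 0. Lengths are in m, angles in degrees, forces in N, time in s.
With the tool pointing down it reaches from about 0.35 to 0.9 m from the base axis. Payload 19.9 kg.
Tool frame: the origin (TCP) lies where the fingers leave the gripper's body, on its centre line; the fingertips stand 73 mm ahead of it and the grasp point (between the pads) lies 54 mm ahead of it; z points along the fingers, y is the line along which they close (so a half turn about z gives the same grasp; the last joint's range is limited). The gripper opens to 85 mm and grips with 20 to 120 N. Pads are 22 mm wide; open, the fingers measure 114 mm over their backs; the gripper's body (76 mm by 85 mm) begins 54 mm behind the grasp point. The pads swing forward as they close: fully open they stand 13 mm farther back than shut.
Start: joints at [63.455, 23.915, -0.59, 92.452, 0.269, 63.638, -3.037], TCP at [0.256, -0.57, 0.304] pointing down, gripper open.
Joint ranges: [-161.28, 161.28], [-22.2, 115.67], [-73.04, 71.86], [3.21, 147.25], [-68.34, 248.33], [10.77, 114.83], [-161.83, 161.83]. Speed limits (degrees/s): [108.29, 108.29, 136.94, 136.94, 172.46, 172.46, 172.46].

## Interface

Orientations are given as a 3x3 rotation matrix whose columns are the frame's x, y, z axes.
In Python, from workcell import bot gives the robot as it stands. The module is installed in compiled form; this text tells all that it offers.
- The arm moves only by the tool drive_tool, never from a script. Its argument "steps" is text: rows parted by semicolons, each of 7 numbers parted by spaces: the shift along the tool's x, y, z scaled (see below), then the turn, a rotation vector about the tool's x, y, z scaled (see below), then the opening, from -1 (shut) to 1 (fully open). In form: dx dy dz ax ay az fingers; .... A call has exactly 8 rows; each row is the pose to reach, as a shift and turn from the pose commanded when the call began, along the tool's axes at that moment; what a row does not reach only later rows make up. The controller multiplies each number of a shift by 50 cm and each number of a turn by 30 degrees. A row lasts 1/8 s, in which the tool goes at most 62.5 mm and 10.7 degrees, less where a joint would pass 70% of its speed; a pose out of reach is approached as far as the arm can. A call with a number of a shift or a turn outside -1 to 1 is refused whole. A call with a gripper value outside its range is refused whole. The fingers move at their own pace and stop on an object; the grip force is fixed at half the most. Time passes only in rows, so rows that repeat a pose let the fingers close, or fill a call up. It gives the time, the measured TCP pose, the force, the opening and the grip force at its end, in the units of the state.
- bot.observe(): the state, without advancing time (a new reading comes with each control period).
- bot.snapshot(name): name is "scene" or "top"; returns the picture (420x560x3 uint8, red, green, blue); there is no depth.
- bot.get_calibration(name): a dict with "camera_matrix" (3x3 intrinsics, pixels), "dist" ([k1, k2, p1, p2, k3] as OpenCV has them; the pictures are not rectified), "R" (3x3) and "t" (3): a world point X has camera coordinates R X + t. Camera axes: x right, y down, z forward; pixel columns grow to the right and rows downward; lengths in m; the calibration is good to about 2 mm. A picture is of the moment at which its call begins. get_calibration takes no time and is no camera call.
- bot.finish_job(): hands the job in; it is judged then, once.
The state is a dict: "t": time; "joint_pos": joint angles; "dq": joint speeds; "joint_torque": joint torques, N m; "position": TCP position; "ee_rot": TCP orientation; "contact_force": force on the tool from outside, world axes, zero at the start; "moment": the same for the moment, N m; "width": finger opening in m; "gripper_force": force on a finger pad.
Only numpy, scipy, OpenCV 4.12 (cv2) and the standard library are available. Lean on these libraries where they do the work, as an engineer would, in place of code of your own. Each camera call takes 0.05 s, during which the arm holds its last target. There are 200 camera calls.

## Task

Three flat cuvette cases lie on the worktop. Stand the blue one upright on one of its short thin ends (the 60 x 24 mm faces, either one down) on the floor of the steel tray, and let go so that it stands free and still. Leave the white and the orange case where they lie.

Things in the scene. Friction and masses are not known exactly. Their poses are not given: they have to be found in the camera images.
- blue_case: closed blue plastic cuvette case, a flat rectangular box 90 x 60 x 24 mm, about 90 g, with a blank white paper label on its lid. It starts lying flat on the worktop on a 90 x 60 mm face. Origin at the centre of the box; x along the 90 mm length, y along the 60 mm width, z through the 24 mm thickness (label side +z). The one to stand up; it can be gripped across its 60 mm width.
- white_case: closed white plastic cuvette case, a flat rectangular box 90 x 60 x 24 mm, about 90 g, with a blank white paper label on its lid. It starts lying flat on the worktop on a 90 x 60 mm face. Origin at the centre of the box; x along the 90 mm length, y along the 60 mm width, z through the 24 mm thickness (label side +z). Bystander.
- orange_case: closed orange plastic cuvette case, a flat rectangular box 90 x 60 x 24 mm, about 90 g, with a blank white paper label on its lid. It starts lying flat on the worktop on a 90 x 60 mm face. Origin at the centre of the box; x along the 90 mm length, y along the 60 mm width, z through the 24 mm thickness (label side +z). Bystander.
- tray: shallow open stainless tray, fixed to the worktop, 110 x 140 mm outside, 102 x 132 mm inside; floor 3 mm thick, a lip 4 mm thick all round whose top is 10 mm above the worktop. Origin at the centre of its underside, on the worktop; x along the 110 mm side, y along the 140 mm side, z up
Not all that is in view belongs to the job. There is more than one size of the blue_case; the one meant has the size given above.

How it is judged (in metres and radians):
At the end, for the whole second after the job is handed in: The blue case stands still in the tray on one of its 60 x 24 mm ends: its 90 mm length within 10 degrees of vertical, its centre over the tray's inside floor (within 50 mm of the tray's centre along x and 65 mm along y) and 40 to 56 mm above the worktop (angle between the x axis of blue_case and the z axis of tray, either way round below 0.175 rad and x of blue_case in the frame of tray between -0.05 and 0.05 m and y of blue_case in the frame of tray between -0.065 and 0.065 m and z of blue_case in the frame of tray between 0.04 and 0.056 m and linear speed of blue_case below 0.02 m/s and angular speed of blue_case below 0.2 rad/s); the robot touches nothing.
It fails at once if the white case is moved by more than 20 mm (distance of white_case from where it was at the start of the episode above 0.02 m).
It fails at once if the orange case is moved by more than 20 mm (distance of orange_case from where it was at the start of the episode above 0.02 m).
It also fails if it takes over 42 s, if anything falls off the work surface, if the arm or the gripper's body presses on something with over 40 N, if the wrist force passes 120 N, or if a joint passes its speed limit or range.

## Working session

There is one attempt and no reset: what is moved stays moved. The work goes in short steps, Python scripts to look and compute and a tool call to move; the robot and the scene stay as the last step left them, time stands still between calls to the robot, and variables do not carry over. Pictures are saved under pics/ and viewed, at most 10 in all, crops included, and the job is handed in when it is done.

Besides the shell and the picture viewer there is one more tool, called in YAML: its name, and indented under it one key for each argument. drive_tool: Moves the arm, as the interface text tells. Its arguments: {"type":"object","properties":{"steps":{"type":"string"}},"required":["steps"]}

```bash
mkdir -p pics; python3 - <<'E'
from workcell import bot
import cv2,numpy as np
for n in("scene","top"):
    cv2.imwrite(f"pics/{n}0.png",bot.snapshot(n)[:,:,::-1])
    c=bot.get_calibration(n);print(n,[np.round(c[k],4).tolist() for k in("camera_matrix","dist","R","t")])
s=bot.observe();print(s["t"],s["position"],np.round(s["ee_rot"],3),s["width"])
E
```

```text
scene [[[409.8597, 0.0, 277.0308], [0.0, 409.8597, 212.8784], [0.0, 0.0, 1.0]], [0.0151, 0.0, 0.0, 0.0, 0.0], [[-0.8296, -0.5583, 0.0071], [-0.4026, 0.5893, -0.7004], [0.3869, -0.5839, -0.7137]], [0.4172, 0.2649, 0.66]]
top [[[384.7342, 0.0, 280.6464], [0.0, 384.7342, 208.0901], [0.0, 0.0, 1.0]], [-0.0322, 0.0, 0.0, 0.0, 0.0], [[-0.0012, -1.0, 0.0009], [-0.9952, 0.0011, -0.0981], [0.0981, -0.001, -0.9952]], [-0.0385, 0.5328, 0.8512]]
0.1 [ 0.2557897  -0.56999809  0.3033311 ] [[ 0.912  0.409 -0.001]
 [ 0.409 -0.912  0.001]
 [-0.    -0.001 -1.   ]] 0.08532235462575746
```

View pics/scene0.png

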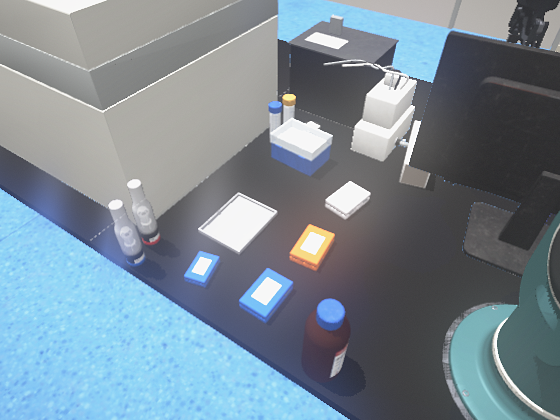

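View pics/top0.png

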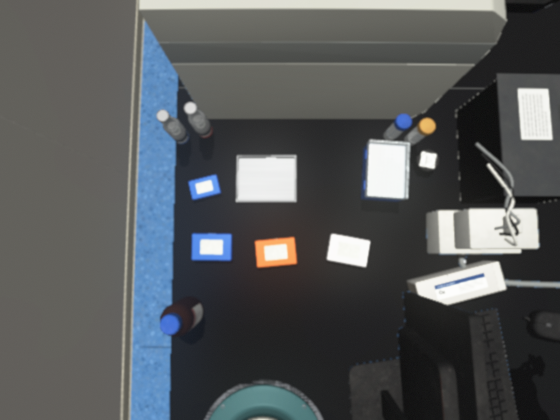

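Blue things: a small case at scene (202,268) / top (205,187), a large one at scene (267,294) / top (212,247), and other items (bin, caps) that are not cases. The large one should fit, since its size is close to the orange case. The tray is at top (267,179). Next I'll measure them and confirm with an enlarged crop.

```bash
cat > h.py <<'E'
import cv2,numpy as np
from workcell import bot
def ray(n,uv):
    c=bot.get_calibration(n);R=np.array(c["R"]);t=np.array(c["t"])
    p=cv2.undistortPoints(np.array(uv,float).reshape(-1,1,2),np.array(c["camera_matrix"]),np.array(c["dist"]))[:,0]
    return -R.T@t,np.c_[p,np.ones(len(p))]@R
def onz(n,uv,z):
    C,d=ray(n,uv);return C+d*((z-C[2])/d[:,2])[:,None]
def proj(n,X):
    c=bot.get_calibration(n)
    return cv2.projectPoints(np.array(X,float).reshape(-1,3),cv2.Rodrigues(np.array(c["R"]))[0],np.array(c["t"]),np.array(c["camera_matrix"]),np.array(c["dist"]))[0][:,0]
def tri(uva,uvb):
    (A,a),(B,b)=ray("scene",[uva]),ray("top",[uvb]);a=a[0];b=b[0]
    s=np.linalg.lstsq(np.c_[a,-b],B-A,rcond=None)[0];P=A+a*s[0];Q=B+b*s[1];return (P+Q)/2,np.linalg.norm(P-Q)
E
python3 - <<'E'
from h import *
t=cv2.imread("pics/top0.png");s=cv2.imread("pics/scene0.png");h=cv2.cvtColor(t,cv2.COLOR_BGR2HSV)
def box(name,lo,hi,roi,z):
    x0,y0,x1,y1=roi
    m=np.zeros(h.shape[:2],np.uint8);m[y0:y1,x0:x1]=cv2.inRange(h,lo,hi)[y0:y1,x0:x1]
    c=max(cv2.findContours(m,0,2)[0],key=cv2.contourArea)
    w=onz("top",c[:,0],z)[:,:2]
    r=cv2.minAreaRect((w*1000).astype(np.float32));print(name,np.round(r[0],1),np.round(r[1],1),round(r[2],1))
B=((100,120,60),(130,255,255))
box("bigblue",*B,(183,228,240,268),.024);box("small",*B,(183,170,228,205),.02)
box("orange",(3,120,80),(22,255,255),(245,230,305,275),.024)
box("white",(0,0,90),(180,90,255),(320,228,375,272),.024)
box("tray",(0,0,70),(180,90,255),(230,148,303,208),.01)
print("tcp in scene,top",proj("scene",[[.256,-.57,.304],[.256,-.57,.24]]),proj("top",[[.256,-.57,.304]]))
for n in("scene","top"):print(n,"cam",ray(n,[[0,0]])[0])
a=cv2.resize(t[160:280,175:320],None,fx=4,fy=4,interpolation=2)[:480]
cv2.imwrite("pics/crop.png",a)
b=np.hstack([cv2.resize(s[0:280,360:],None,fx=2,fy=2),cv2.resize(t[140:,360:],None,fx=2,fy=2)])
cv2.imwrite("pics/mon.png",b)
E
```

```text
bigblue [444.9 118.5] [94.1 65.4] 88.7
small [583.2 138. ] [50.1 71.2] 14.1
orange [433.6 -27.4] [65.4 94.5] 5.4
white [ 438.1 -191.5] [95.8 65.6] 79.3
tray [605.6  -4.2] [147.1 113.9] 89.9
tcp in scene,top [[525.12654793  30.08366565]
 [512.2850248   59.49100562]] [[624.68853124 368.37067374]]
scene cam [0.19743448 0.46219443 0.65363899]
top cam [ 0.44670336 -0.03823037  0.89941852]
```

View pics/crop.png

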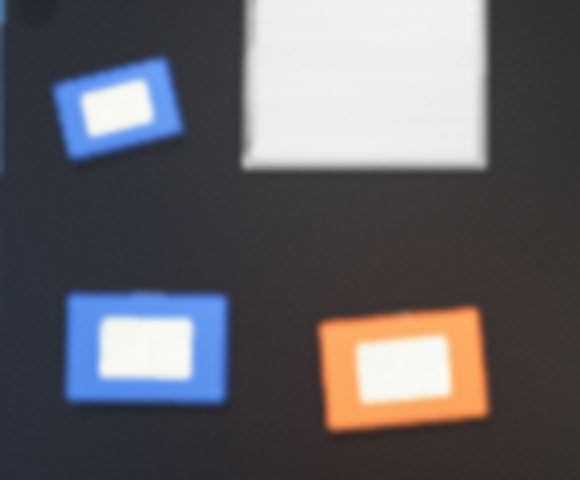

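View pics/mon.png

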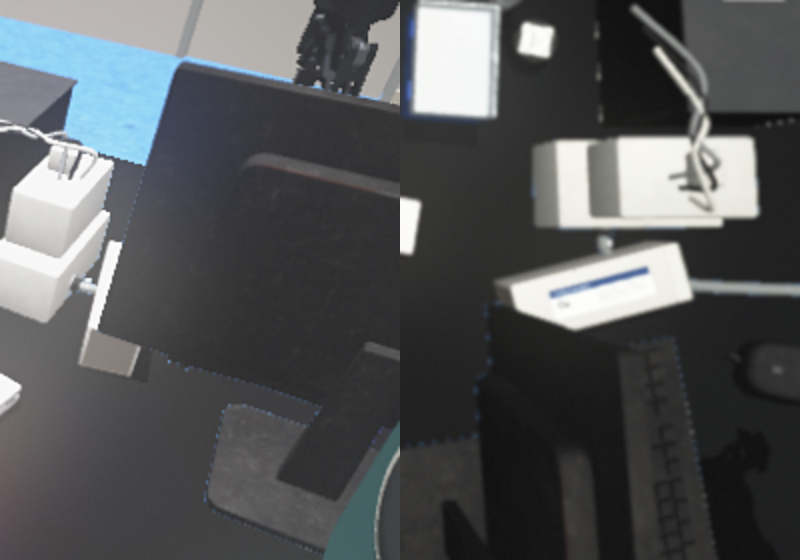

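The crop confirms it. The large blue case (top (212,247), blob 94x65 mm, same as orange) is the 90x60 one, and the one at (205,187) is about 71x50, so too small. The second picture shows a monitor standing between the gripper and the work. I'll triangulate it before moving.

```bash
python3 - <<'E'
from h import *
for a,b in [((451,32),(480,312)),((451,32),(470,312)),((410,165),(405,292)),((478,265),(402,362))]:print(a,b,tri(a,b))
# white box/device tops
print(tri((416,82),(462,208)), tri((376,73),(472,208)))
print(bot.observe()["joint_pos"])
E
```

```text
(451, 32) (480, 312) (array([ 0.35312726, -0.31514007,  0.3620978 ]), np.float64(0.003857246427030616))
(451, 32) (470, 312) (array([ 0.35208985, -0.29953596,  0.3670944 ]), np.float64(0.008085667592294933))
(410, 165) (405, 292) (array([ 0.34901119, -0.30203525,  0.07617447]), np.float64(0.00031278761509391517))
(478, 265) (402, 362) (array([ 0.12262386, -0.37836937, -0.20495314]), np.float64(0.000548007723204066))
(array([ 0.46008173, -0.37886461,  0.21755099]), np.float64(0.11103267070904176)) (array([ 0.506452  , -0.38873554,  0.21268338]), np.float64(0.016924621246038603))
[63.45358419 23.94402952 -0.59072855 92.48181392  0.27020229 63.63992603
 -3.03565818]
```

Monitor top is at z≈0.365, so I'll rise well clear of it first, yawing towards the pick heading on the way.

drive_tool:
  steps: "0 0 -0.15 0 0 -0.3 1;0 0 -0.27 0 0 -0.6 1;0 0 -0.39 0 0 -0.9 1;0 0 -0.5 0 0 -1 1;0 0 -0.56 0 0 -1 1;0 0 -0.56 0 0 -1 1;0 0 -0.56 0 0 -1 1;0 0 -0.56 0 0 -1 1"

```text
t: 1.1
position: [0.2559, -0.5702, 0.5826]
ee_rot: [[0.585, 0.811, -0.001], [0.811, -0.585, 0.002], [0.001, -0.002, -1.0]]
contact_force: [0.7, 0.3, 0.2]
width: 0.0855
gripper_force: 0.0
```

```bash
cat >> h.py <<'E'
from scipy.spatial.transform import Rotation as Ro
def delta(P,Rt):
    s=bot.observe();R=np.array(s["ee_rot"]);p=np.array(s["position"])
    print("t",round(s["t"],2),"p",np.round(p,4),"q",np.round(s["joint_pos"],1),"w",round(s["width"],4),"gf",s["gripper_force"],"F",np.round(s["contact_force"],1))
    print("shift",np.round(R.T@(np.array(P)-p)/.5,4),"turn",np.round(Ro.from_matrix(R.T@Rt).as_rotvec(degrees=True)/30,4))
def tool(z,y):
    z=np.array(z,float);z/=np.linalg.norm(z);y=np.array(y,float);y-=z*(z@y);y/=np.linalg.norm(y);return np.c_[np.cross(y,z),y,z]
s35,c35=np.sin(np.radians(35)),np.cos(np.radians(35))
PICKR=tool([.02*s35,s35,-c35],[1,-.02,0]);PICK=np.array([.4445,.058,.069])
E
python3 - <<'E'
from h import *
delta([.42,.03,.45],tool([0,0,-1],[1,0,0]));delta([.3,-.25,.56],tool([0,0,-1],[1,0,0]))
E
```

```text
t 1.1 p [ 0.2559 -0.5702  0.5826] q [66.5 18.5 -5.2 65.1  1.6 96.6 26. ] w 0.0855 gf 0.0 F [0.7 0.3 0.2]
shift [ 1.1651 -0.4361  0.2671] turn [-0.0028 -0.0028 -1.1943]
t 1.1 p [ 0.2559 -0.5702  0.5826] q [66.5 18.5 -5.2 65.1  1.6 96.6 26. ] w 0.0855 gf 0.0 F [0.7 0.3 0.2]
shift [ 0.5708 -0.3033  0.0463] turn [-0.0028 -0.0028 -1.1943]
```

drive_tool:
  steps: "0.08 -0.04 0 0 0 -0.15 1;0.17 -0.09 0 0 0 -0.3 1;0.26 -0.14 0.01 0 0 -0.45 1;0.35 -0.18 0.01 0 0 -0.6 1;0.44 -0.23 0.01 0 0 -0.75 1;0.52 -0.28 0.02 0 0 -0.9 1;0.57 -0.3 0.02 0 0 -1 1;0.57 -0.3 0.02 0 0 -1 1"

```text
t: 2.1
position: [0.3016, -0.2501, 0.574]
ee_rot: [[0.099, 0.995, 0.0], [0.995, -0.099, -0.001], [-0.001, 0.0, -1.0]]
contact_force: [-0.3, -0.8, 0.6]
width: 0.0855
gripper_force: 0.0
```

```bash
python3 - <<'E'
from h import *
delta([.43,.03,.40],tool([0,0,-1],[1,-.02,0]));delta(PICK-.1*PICKR[:,2],PICKR)
E
```

```text
t 2.1 p [ 0.3016 -0.2501  0.574 ] q [ 56.2  -8.8 -17.6  95.5  -2.6  92.8  33. ] w 0.0855 gf 0.0 F [-0.3 -0.8  0.6]
shift [0.5831 0.2001 0.3477] turn [ 0.0004  0.0013 -0.1513]
t 2.1 p [ 0.3016 -0.2501  0.574 ] q [ 56.2  -8.8 -17.6  95.5  -2.6  92.8  33. ] w 0.0855 gf 0.0 F [-0.3 -0.8  0.6]
shift [0.5277 0.2323 0.846 ] turn [ 0.0466  1.1675 -0.1464]
```

drive_tool:
  steps: "0.08 0.03 0.03 0 0 -0.02 1;0.17 0.06 0.08 0 0.1 -0.05 1;0.26 0.09 0.13 0 0.2 -0.08 1;0.35 0.13 0.18 0 0.3 -0.1 1;0.44 0.16 0.24 0 0.4 -0.12 1;0.52 0.2 0.3 0 0.5 -0.14 1;0.55 0.22 0.35 0 0.6 -0.15 1;0.55 0.22 0.35 0 0.6 -0.15 1"

```text
t: 3.1
position: [0.4385, 0.0105, 0.3973]
ee_rot: [[0.021, 1.0, 0.016], [0.95, -0.025, 0.311], [0.311, 0.009, -0.95]]
contact_force: [-0.4, -0.3, 0.6]
width: 0.0856
gripper_force: 0.0
```

```bash
python3 - <<'E'
from h import *
delta(PICK-.1*PICKR[:,2],PICKR)
E
```

```text
t 3.1 p [0.4385 0.0105 0.3973] q [ 42.    1.3 -38.  110.1 -18.4  70.2   9.1] w 0.0856 gf 0.0 F [-0.4 -0.3  0.6]
shift [-0.1717  0.0059  0.4624] turn [ 0.0188  0.5631 -0.0013]
```

drive_tool:
  steps: "-0.03 0 0.1 0 0.1 0 1;-0.06 0.002 0.2 0 0.25 0 1;-0.1 0.004 0.3 0.01 0.4 0 1;-0.14 0.005 0.4 0.02 0.56 0 1;-0.1717 0.006 0.4624 0.019 0.563 0 1;-0.1717 0.006 0.4624 0.019 0.563 0 1;-0.1717 0.006 0.4624 0.019 0.563 0 1;-0.1717 0.006 0.4624 0.019 0.563 0 1"

```text
t: 4.1
position: [0.445, 0.0004, 0.1541]
ee_rot: [[0.013, 1.0, 0.016], [0.821, -0.02, 0.57], [0.57, 0.006, -0.821]]
contact_force: [0.7, -0.4, -0.2]
width: 0.0854
gripper_force: 0.0
```

```bash
python3 - <<'E'
from h import *
delta(PICK,PICKR)
a=bot.snapshot("scene");b=bot.snapshot("top")
cv2.imwrite("pics/pre.png",np.hstack([cv2.resize(a[180:340,160:360],None,fx=2,fy=2),cv2.resize(b[170:330,140:340],None,fx=2,fy=2)])[:,:,::-1])
E
```

```text
t 4.1 p [4.450e-01 4.000e-04 1.541e-01] q [ 44.   29.4 -36.7 122.1 -26.2  42.3  30. ] w 0.0854 gf 0.0 F [ 0.7 -0.4 -0.2]
shift [-0.0025 -0.0042  0.2054] turn [0.0091 0.0077 0.0064]
```

View pics/pre.png

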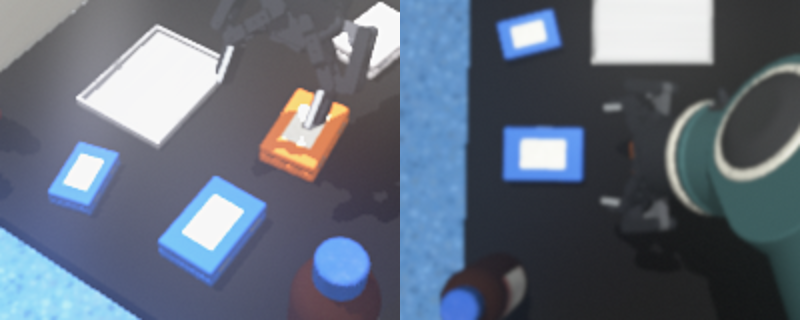

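The picture shows the open fingers straddling the blue case (crop right: fingers at rows 105 and 200, case at rows 127–182), with the way clear. I'll go in.

drive_tool:
  steps: "-0.001 -0.002 0.05 0.01 0 0 1;-0.002 -0.004 0.1 0.01 0 0 1;-0.0025 -0.004 0.14 0.01 0 0 1;-0.0025 -0.004 0.17 0.01 0 0 1;-0.0025 -0.004 0.19 0.01 0 0 1;-0.0025 -0.004 0.204 0.01 0 0 1;-0.0025 -0.004 0.204 0.01 0 0 1;-0.0025 -0.004 0.204 0.01 0 0 1"

```text
t: 5.2
position: [0.4439, 0.0577, 0.0684]
ee_rot: [[0.015, 1.0, 0.009], [0.82, -0.017, 0.571], [0.572, -0.001, -0.821]]
contact_force: [-0.4, -0.3, 0.2]
width: 0.0855
gripper_force: 0.0
```

drive_tool:
  steps: "0 0 0 0 0 0 -1;0 0 0 0 0 0 -1;0 0 0 0 0 0 -1;0 0 0 0 0 0 -1;0 0 0 0 0 0 -1;0 0 0 0 0 0 -1;0 0 0 0 0 0 -1;0 0 0 0 0 0 -1"

```text
t: 6.2
position: [0.4438, 0.0576, 0.0685]
ee_rot: [[0.015, 1.0, 0.009], [0.82, -0.018, 0.572], [0.572, -0.001, -0.821]]
contact_force: [-3.4, -6.8, 13.9]
width: 0.0592
gripper_force: 61.1
```

```bash
python3 - <<'E'
from h import *
delta(PICK+[0,0,.15],PICKR)
E
```

```text
t 6.2 p [0.4438 0.0576 0.0685] q [ 36.8  40.4 -36.4 124.2 -26.6  27.8  30. ] w 0.0592 gf 61.111507415771484 F [-3.4 -6.8 13.9]
shift [ 0.1727  0.0011 -0.2464] turn [-0.0037  0.0048  0.003 ]
```

drive_tool:
  steps: "0.02 0 -0.03 0 0 0 -1;0.05 0 -0.07 0 0 0 -1;0.08 0 -0.11 0 0 0 -1;0.11 0 -0.16 0 0 0 -1;0.14 0 -0.2 0 0 0 -1;0.173 0 -0.246 0 0 0 -1;0.173 0 -0.246 0 0 0 -1;0.173 0 -0.246 0 0 0 -1"

```text
t: 7.2
position: [0.4436, 0.0584, 0.2181]
ee_rot: [[0.015, 1.0, 0.009], [0.82, -0.017, 0.571], [0.571, -0.001, -0.821]]
contact_force: [0.1, 0.6, -0.2]
width: 0.0586
gripper_force: 66.0
```

```bash
cat > kin.py <<'E'
from h import *
from scipy.optimize import least_squares
import itertools
s=bot.observe()
D=[([63.455,23.915,-.59,92.452,.269,63.638,-3.037],[.256,-.57,.304],None),
([66.5,18.5,-5.2,65.1,1.6,96.6,26.],[.2559,-.5702,.5826],[[.585,.811,-.001],[.811,-.585,.002],[.001,-.002,-1]]),
([56.2,-8.8,-17.6,95.5,-2.6,92.8,33.],[.3016,-.2501,.574],[[.099,.995,0],[.995,-.099,-.001],[-.001,0,-1]]),
([42,1.3,-38,110.1,-18.4,70.2,9.1],[.4385,.0105,.3973],[[.021,1,.016],[.95,-.025,.311],[.311,.009,-.95]]),
([44,29.4,-36.7,122.1,-26.2,42.3,30],[.445,.0004,.1541],[[.013,1,.016],[.821,-.02,.57],[.57,.006,-.821]]),
([36.8,40.4,-36.4,124.2,-26.6,27.8,30],[.4438,.0576,.0685],[[.015,1,.009],[.82,-.018,.572],[.572,-.001,-.821]]),
(s["joint_pos"],s["position"],s["ee_rot"])]
def rot(a,d):return Ro.from_euler(a,d,degrees=True).as_matrix()
def fk(q,p,sg):
    R=rot('z',sg[0]*q[0])@rot('y',q[1]);P=np.array([0,0,p[0]])+R@[0,0,0]
    R=R@rot('z',sg[1]*q[2]);P=P+R@[p[1],0,p[2]]
    R=R@rot('y',q[3]);P=P+R@[p[3],0,0]
    R=R@rot('z',sg[2]*q[4]);P=P+R@[p[4],0,p[5]]
    R=R@rot('y',q[5]);P=P+R@[p[6],0,0]
    R=R@rot('z',sg[3]*q[6]+p[8]);return P+R@[0,0,p[7]],R
def res(p,sg):
    o=[]
    for q,X,M in D:
        P,R=fk(q,p,sg);o+=list((P-X)*5)
        if M is not None:o+=list((R-np.array(M)).ravel())
    return o
best=min((least_squares(res,[.3,.0,.4,0,0,.4,0,.2,o],args=(sg,)) for sg in itertools.product([-1,1],repeat=4) for o in(90,-90) if sg[0]==-1),key=lambda r:r.cost)
sg=None
for g in itertools.product([-1],[-1,1],[-1,1],[-1,1]):
    if abs(.5*np.sum(np.square(res(best.x,g)))-best.cost)<1e-12:sg=g
p=best.x
if __name__=="__main__":print(best.cost,sg,np.round(p,4),np.abs(best.fun).max());delta(s["position"],PICKR)
E
python3 kin.py
```

```text
0.03598997100552483 (-1, -1, -1, -1) [ 3.034000e-01  3.600000e-03  5.117000e-01  8.720000e-02 -8.300000e-02
  4.609000e-01 -1.100000e-03  2.543000e-01 -2.699891e+02] 0.15031560381349424
t 7.2 p [0.4436 0.0584 0.2181] q [ 40.9  21.2 -40.5 122.  -30.   46.6  23.1] w 0.0586 gf 65.99940419197083 F [ 0.1  0.6 -0.2]
shift [0. 0. 0.] turn [-0.0048  0.0051  0.0029]
```

```bash
python3 - <<'E'
from kin import *
for q,X,M in D:
    P,R=fk(q,p,sg);print(np.round(P-X,4), None if M is None else round(np.degrees(Ro.from_matrix(R.T@np.array(M)).magnitude()),2), np.round(Ro.from_matrix(R.T@Ro.from_matrix(np.array(M)).as_matrix()).as_rotvec(degrees=True),1) if M is not None else '')
for g in itertools.product([-1],[-1,1],[-1,1],[-1,1]):
  for o in (90,-90):
    r=least_squares(res,[.3,.0,.4,0,0,.4,0,.2,o],args=(g,));print(g,o,round(r.cost,4))
E
```

```text
[0.027  0.0151 0.003 ] None 
[ 0.0301  0.0153 -0.0016] 0.07 [ 0.  -0.1  0. ]
[0.0158 0.0211 0.0005] 0.06 [0. 0. 0.]
[0.003  0.0066 0.0015] 0.08 [-0.   0.1 -0. ]
[-0.0011  0.001   0.    ] 0.06 [-0.1 -0.  -0. ]
[-0.      0.0001 -0.001 ] 0.02 [-0.  0.  0.]
[-0.0014 -0.0038 -0.0025] 0.01 [-0. -0. -0.]
(-1, -1, -1, -1) 90 0.036
(-1, -1, -1, -1) -90 0.036
(-1, -1, -1, 1) 90 0.4783
(-1, -1, -1, 1) -90 0.4783
(-1, -1, 1, -1) 90 2.1713
(-1, -1, 1, -1) -90 2.1713
(-1, -1, 1, 1) 90 2.4516
(-1, -1, 1, 1) -90 2.4516
(-1, 1, -1, -1) 90 3.5488
(-1, 1, -1, -1) -90 3.5488
(-1, 1, -1, 1) 90 3.4723
(-1, 1, -1, 1) -90 3.4723
(-1, 1, 1, -1) 90 4.24
(-1, 1, 1, -1) -90 4.24
(-1, 1, 1, 1) 90 4.0064
(-1, 1, 1, 1) -90 4.0064
```

```bash
python3 - <<'E'
t=open("kin.py").read()
t=t.replace("R@[0,0,0]","rot('z',sg[0]*q[0])@[0,p[9],0]").replace("P+R@[p[1],0,p[2]]","P+R@[p[1],p[10],p[2]]").replace("P+R@[p[4],0,p[5]]","P+R@[p[4],p[11],p[5]]")
i=t.index("best=");j=t.index("p=best.x")
t=t[:i]+"sg=(-1,)*4\nbest=least_squares(lambda v:np.r_[res(v,sg),v[9:]*.01],[.3,0,.5,.08,-.08,.46,0,.25,90,0,0,0])\n"+t[j:]
open("kin.py","w").write(t)
E
cat > ik.py <<'E'
from kin import *
lo=np.array([-161.28,-22.2,-73.04,3.21,-68.34,10.77,-161.83])+2;hi=np.array([161.28,115.67,71.86,147.25,248.33,114.83,161.83])-2
def ik(P,R,q0):
    def f(q):
        a,b=fk(q,p,sg);return np.r_[(a-P)*10,Ro.from_matrix(b.T@R).as_rotvec()*3,(q-q0)*1e-5]
    r=least_squares(f,np.clip(q0,lo+.1,hi-.1),bounds=(lo,hi));a,b=fk(r.x,p,sg)
    return r.x,np.linalg.norm(a-P),np.degrees(Ro.from_matrix(b.T@R).magnitude())
R0=np.array(s["ee_rot"]);q0=np.array(s["joint_pos"])
# case centre and down axis in tool frame, from the grasp
Rg=np.array([[.015,1,.009],[.82,-.018,.572],[.572,-.001,-.821]]);c=Rg.T@(np.array([.445,.1195,.012])-[.4438,.0576,.0685])
def place(az,z,xy=(.605,-.004)):
    a=np.radians(az);R=tool([np.cos(a)*c35,np.sin(a)*c35,-s35],[-np.sin(a),np.cos(a),0])
    return np.r_[xy,z]-R@c,R
if __name__=="__main__":
    print(best.cost,np.round(p,3),"c",c)
    rng=np.random.default_rng(0)
    for az in range(-120,121,20):
        P,R=place(az,.052);b=None
        for k in range(12):
            r=ik(P,R,q0 if k==0 else q0+rng.normal(0,40,7))
            if r[1]<.003 and r[2]<1 and (b is None or np.abs(r[0]-q0).max()<np.abs(b[0]-q0).max()):b=r
        print(az,np.round(P,3),None if b is None else np.round(b[0],0))
E
python3 ik.py
```

```text
1.1988332615870003e-05 [ 2.8400e-01 -1.0000e-03  5.0100e-01 -7.0000e-03  6.0000e-03  4.7000e-01
 -0.0000e+00  2.3000e-01  9.0011e+01 -1.5000e-02 -1.5000e-02 -1.0000e-03] c [0.018458  0.0001423 0.0818041]
-120 [0.633 0.045 0.114] [-23.  56.   7.  78.  29.  91. -58.]
-100 [0.615 0.052 0.114] [-25.  50.   3.  90.  42.  80. -56.]
-80 [0.595 0.052 0.114] [-37.  46.  14. 103.  49.  62. -51.]
-60 [0.577 0.045 0.114] [-63.  53.  47. 116.  43.  29. -40.]
-40 [0.562 0.032 0.114] [-17.  36.  -9. 126. 103.  54. -67.]
-20 [0.552 0.015 0.114] [ 23.  43. -45. 134. 131.  64. -55.]
0 [ 0.549 -0.004  0.114] [ 55.  64. -71. 136. 148.  61. -20.]
20 [ 0.552 -0.023  0.114] [ 67.  65. -71. 133. 154.  34.  -3.]
40 [ 0.562 -0.04   0.114] None
60 [ 0.577 -0.053  0.114] [ 72.  70. -71. 113.  20.  24. 160.]
80 [ 0.595 -0.06   0.114] [  14.   46.   10.  102.  -66.   72. -122.]
100 [ 0.615 -0.06   0.114] [  13.   51.    9.   89.  -52.   83. -122.]
120 [ 0.633 -0.053  0.114] [ -10.   65.   44.   79.  -62.  110. -104.]
```

Model fits to sub-mm. Pointing the tool along −y (az −90) puts every joint in mid-range, and from here it is a pure 90° turn about tool y. I'll check the bottles and plan the waypoints.

```bash
cat > plan.py <<'E'
from ik import *
def way(f,P):  # f of the 90 deg turn
    Pp,Rp=place(-90,.052)
    rv=Ro.from_matrix(Rg.T@Rp).as_rotvec();return np.array(P),Rg@Ro.from_rotvec(rv*f).as_matrix()
E
python3 - <<'E'
from plan import *
print("bottles",tri((116,206),(163,117)),tri((135,186),(190,107)))
Pp,Rp=place(-90,.052);print(Pp)
q=q0;
for f,P in[(1/3,(.48,.07,.28)),(2/3,(.54,.08,.28)),(1,(.605,.052,.23)),(1,Pp)]:
    a,b=way(f,P);q,e,d=ik(a,b,q);print(np.round(q),e,d)
delta(*way(1/3,(.48,.07,.28)))
E
```

```text
bottles (array([0.70424657, 0.19673894, 0.15543538]), np.float64(0.002295583578761612)) (array([0.7230733 , 0.14173837, 0.15251992]), np.float64(0.0038293132234538496))
[0.6048577  0.05242292 0.11404081]
[ 21.  13. -35. 113.   4.  55. -16.] 9.529696072635819e-09 3.901420713010196e-06
[ -0.  23. -27. 103.  34.  72. -42.] 6.518541085607034e-09 2.55912746330949e-06
[-13.  38. -16.  95.  55.  88. -52.] 3.713311218187379e-09 1.3717659961298055e-06
[-14.  48. -15.  96.  58.  82. -61.] 1.919877814348726e-09 4.248480483886937e-07
t 7.2 p [0.4436 0.0584 0.2181] q [ 40.9  21.2 -40.5 122.  -30.   46.6  23.1] w 0.0586 gf 65.99940419197083 F [ 0.1  0.6 -0.2]
shift [ 0.0909  0.0722 -0.0878] turn [-0.0034 -0.9977 -0.0115]
```

drive_tool:
  steps: "0.015 0.01 -0.015 0 -0.15 0 -1;0.03 0.02 -0.03 0 -0.3 0 -1;0.045 0.036 -0.044 0 -0.5 0 -1;0.06 0.05 -0.06 0 -0.7 0 -1;0.08 0.06 -0.075 0 -0.9 -0.01 -1;0.09 0.07 -0.088 0 -1 -0.01 -1;0.09 0.07 -0.088 0 -1 -0.01 -1;0.09 0.07 -0.088 0 -1 -0.01 -1"

```text
t: 8.2
position: [0.4786, 0.0694, 0.2792]
ee_rot: [[0.013, 1.0, 0.0], [0.996, -0.013, 0.086], [0.086, -0.001, -0.996]]
contact_force: [0.2, 0.6, -1.3]
width: 0.0587
gripper_force: 65.9
```

```bash
python3 -c "
from plan import *
delta(*way(2/3,(.54,.08,.28)))"
```

```text
t 8.2 p [0.4786 0.0694 0.2792] q [ 18.8  13.1 -32.1 113.1   2.5  54.7 -14.6] w 0.0587 gf 65.94568490982056 F [ 0.2  0.6 -1.3]
shift [0.0227 0.1224 0.0003] turn [-0.0097 -0.9997 -0.0115]
```

drive_tool:
  steps: "0.003 0.015 0 0 -0.15 0 -1;0.006 0.03 0 0 -0.3 0 -1;0.01 0.05 0 0 -0.5 0 -1;0.015 0.07 0 0 -0.7 0 -1;0.02 0.1 0 0 -0.9 -0.01 -1;0.023 0.12 0 -0.01 -1 -0.01 -1;0.023 0.12 0 -0.01 -1 -0.01 -1;0.023 0.12 0 -0.01 -1 -0.01 -1"

```text
t: 9.2
position: [0.5387, 0.0798, 0.2808]
ee_rot: [[0.008, 1.0, 0.0], [0.906, -0.007, -0.423], [-0.423, 0.004, -0.906]]
contact_force: [0.1, -0.3, -0.3]
width: 0.0586
gripper_force: 65.9
```

```bash
python3 -c "
from plan import *
Pp,Rp=place(-90,.15,(.595,-.004))
delta(Pp,Rp)"
```

```text
t 9.2 p [0.5387 0.0798 0.2808] q [ -0.6  22.9 -26.2 102.7  34.1  72.2 -41.7] w 0.0586 gf 65.93416929244995 F [ 0.1 -0.3 -0.3]
shift [0.0095 0.1121 0.1479] turn [-0.0035 -0.9984 -0.015 ]
```

drive_tool:
  steps: "0.001 0.015 0.01 0 -0.15 0 -1;0.002 0.03 0.03 0 -0.3 0 -1;0.004 0.05 0.06 0 -0.5 0 -1;0.006 0.07 0.09 0 -0.7 -0.01 -1;0.008 0.1 0.12 0 -0.9 -0.015 -1;0.0095 0.112 0.148 -0.0035 -0.998 -0.015 -1;0.0095 0.112 0.148 -0.0035 -0.998 -0.015 -1;0.0095 0.112 0.148 -0.0035 -0.998 -0.015 -1"

```text
t: 10.2
position: [0.5952, 0.0527, 0.2133]
ee_rot: [[0.001, 1.0, 0.001], [0.574, -0.0, -0.819], [-0.819, 0.002, -0.574]]
contact_force: [-0.3, 0.2, -0.4]
width: 0.0584
gripper_force: 65.9
```

```bash
python3 - <<'E'
from plan import *
Pp,Rp=place(-90,.06,(.595,-.004));delta(Pp,Rp)
a=bot.snapshot("scene");b=bot.snapshot("top")
def draw(im,n,z):
    im=np.ascontiguousarray(im)
    X=[[.595+i*.03,-.004+j*.012,z+k*.045] for i in(-1,1) for j in(-1,1) for k in(-1,1)]
    return X
x=np.hstack([cv2.resize(a[100:300,150:350],None,fx=2,fy=2),cv2.resize(b[80:280,160:360],None,fx=2,fy=2)])[:,:,::-1].copy()
for n,off,o in(("scene",(150,100),0),("top",(160,80),400)):
    for u in proj(n,draw(a,n,.15)):
        c2=((u-off)*2+[o,0]).astype(int);cv2.circle(x,tuple(map(int,c2)),2,(0,255,0),-1)
cv2.imwrite("pics/hover.png",x)
E
```

```text
t 10.2 p [0.5952 0.0527 0.2133] q [-13.2  39.5 -16.6  96.3  56.   87.3 -54.4] w 0.0584 gf 65.94206213951111 F [-0.3  0.2 -0.4]
shift [ 0.1491 -0.001   0.1053] turn [ 0.0017 -0.0017 -0.0025]
```

View pics/hover.png

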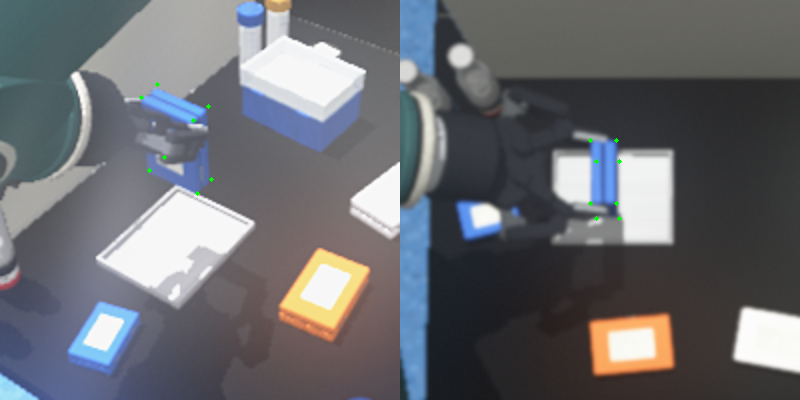

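The picture shows the case held upright over the tray, agreeing with the predicted corners (green) to about 2 mm. I'll lower it to just above the floor.

drive_tool:
  steps: "0.02 0 0.014 0 0 0 -1;0.05 0 0.035 0 0 0 -1;0.08 0 0.056 0 0 0 -1;0.11 0 0.077 0 0 0 -1;0.135 0 0.0945 0 0 0 -1;0.15 0 0.105 0 0 0 -1;0.157 0 0.11 0 0 0 -1;0.157 0 0.11 0 0 0 -1"

```text
t: 11.3
position: [0.5956, 0.0529, 0.1168]
ee_rot: [[0.001, 1.0, 0.001], [0.573, 0.001, -0.82], [-0.82, 0.001, -0.573]]
contact_force: [-0.4, -0.1, -0.3]
width: 0.0585
gripper_force: 65.9
```

drive_tool:
  steps: "0.001 0 0.0007 0 0 0 -1;0.002 0 0.0014 0 0 0 -1;0.003 0 0.0021 0 0 0 -1;0.004 0 0.0028 0 0 0 -1;0.005 0 0.0035 0 0 0 -1;0.006 0 0.0042 0 0 0 -1;0.0066 0 0.0046 0 0 0 -1;0.0066 0 0.0046 0 0 0 -1"

```text
t: 12.3
position: [0.5955, 0.0529, 0.1126]
ee_rot: [[0.001, 1.0, 0.001], [0.573, 0.001, -0.82], [-0.82, 0.001, -0.573]]
contact_force: [-0.1, 0.3, -1.6]
width: 0.0589
gripper_force: 65.9
```

drive_tool:
  steps: "0.0005 0 0.0003 0 0 0 -1;0.001 0 0.0007 0 0 0 -1;0.0015 0 0.001 0 0 0 -1;0.002 0 0.0014 0 0 0 -1;0.0025 0 0.0017 0 0 0 -1;0.0028 0 0.002 0 0 0 -1;0.0028 0 0.002 0 0 0 -1;0.0028 0 0.002 0 0 0 -1"

```text
t: 13.3
position: [0.5955, 0.0529, 0.111]
ee_rot: [[0.001, 1.0, 0.001], [0.573, 0.001, -0.82], [-0.82, 0.001, -0.573]]
contact_force: [-0.1, -0.2, -0.1]
width: 0.0586
gripper_force: 65.9
```

drive_tool:
  steps: "0.0005 0 0.0003 0 0 0 -1;0.001 0 0.0007 0 0 0 -1;0.0015 0 0.001 0 0 0 -1;0.0016 0 0.0011 0 0 0 -1;0.0016 0 0.0011 0 0 0 -1;0.0016 0 0.0011 0 0 0 -1;0.0016 0 0.0011 0 0 0 -1;0.0016 0 0.0011 0 0 0 -1"

```text
t: 14.3
position: [0.5955, 0.0529, 0.11]
ee_rot: [[0.001, 1.0, 0.001], [0.573, 0.001, -0.82], [-0.82, 0.001, -0.573]]
contact_force: [0.4, 0.4, -0.1]
width: 0.0587
gripper_force: 65.9
```

drive_tool:
  steps: "0.0005 0 0.0003 0 0 0 -1;0.001 0 0.0007 0 0 0 -1;0.0015 0 0.001 0 0 0 -1;0.0016 0 0.0011 0 0 0 -1;0.0016 0 0.0011 0 0 0 -1;0.0016 0 0.0011 0 0 0 -1;0.0016 0 0.0011 0 0 0 -1;0.0016 0 0.0011 0 0 0 -1"

```text
t: 15.3
position: [0.5955, 0.0528, 0.1091]
ee_rot: [[0.001, 1.0, 0.001], [0.572, 0.001, -0.82], [-0.82, 0.001, -0.572]]
contact_force: [-1.2, -0.1, 4.2]
width: 0.0586
gripper_force: 66.3
```

Contact (4 N up). I'll release gently, then check.

drive_tool:
  steps: "0 0 0 0 0 0 0.45;0 0 0 0 0 0 0.5;0 0 0 0 0 0 0.6;0 0 0 0 0 0 0.7;0 0 0 0 0 0 0.8;0 0 0 0 0 0 1;0 0 0 0 0 0 1;0 0 0 0 0 0 1"

```text
t: 16.3
position: [0.5955, 0.0529, 0.109]
ee_rot: [[0.001, 1.0, 0.001], [0.573, 0.001, -0.82], [-0.82, 0.001, -0.573]]
contact_force: [-0.0, 0.6, 0.2]
width: 0.0852
gripper_force: 0.0
```

```bash
python3 - <<'E'
from h import *
s=bot.observe();print(s["t"],s["width"],s["contact_force"])
a=bot.snapshot("scene");b=bot.snapshot("top")
cv2.imwrite("pics/rel.png",np.hstack([cv2.resize(a[100:300,150:350],None,fx=2,fy=2),cv2.resize(b[80:280,160:360],None,fx=2,fy=2)])[:,:,::-1])
E
```

```text
16.3 0.08519610486391313 [-0.04482008  0.55831118  0.23518231]
```

View pics/rel.png

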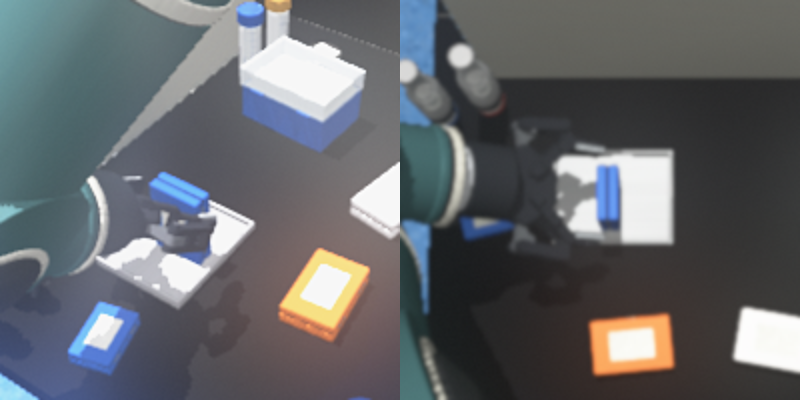

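The case stands free in the tray, with the fingers open on both sides. I'll back off along the tool axis.

drive_tool:
  steps: "0 0 -0.02 0 0 0 1;0 0 -0.05 0 0 0 1;0 0 -0.08 0 0 0 1;0 0 -0.12 0 0 0 1;0 0 -0.16 0 0 0 1;0 0 -0.2 0 0 0 1;0 0 -0.22 0 0 0 1;0 0 -0.22 0 0 0 1"

```text
t: 17.4
position: [0.5954, 0.1436, 0.1723]
ee_rot: [[0.001, 1.0, 0.002], [0.573, 0.001, -0.82], [-0.82, 0.002, -0.573]]
contact_force: [-0.3, -0.2, -0.2]
width: 0.0857
gripper_force: 0.0
```

```bash
python3 - <<'E'
from h import *
s=bot.observe();print(s["t"],s["contact_force"],np.round(s["dq"],2))
a=bot.snapshot("scene");b=bot.snapshot("top")
cv2.imwrite("pics/end.png",np.hstack([cv2.resize(a[100:300,150:350],None,fx=2,fy=2),cv2.resize(b[80:280,160:360],None,fx=2,fy=2)])[:,:,::-1])
E
```

```text
17.4 [-0.27585571 -0.21016411 -0.17550512] [ 0.9   0.38  0.85  1.08  0.32 -0.58 -0.11]
```

View pics/end.png

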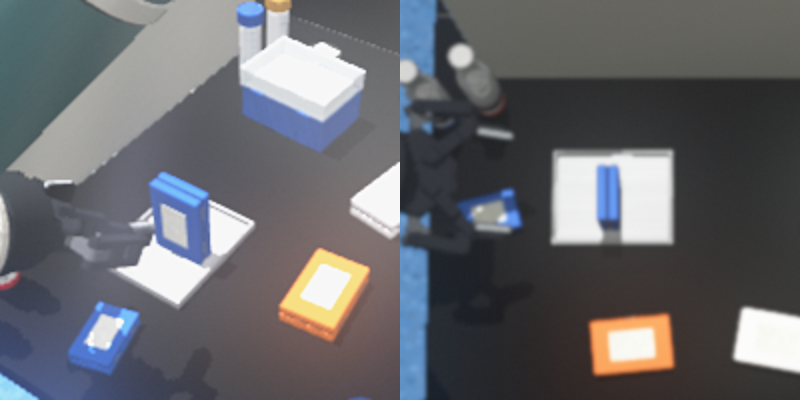

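The blue case stands upright near the tray's centre (crop right (608,195)), the gripper is clear, and the orange and white cases are where they were. Handing in.

```bash
python3 -c "
from workcell import bot
print(bot.finish_job())"
```

```text
the job is handed in; nothing more can be done
None
```

The blue case stands upright and free on a short end near the centre of the tray, the white and orange cases are where they lay, and the job was handed in at about 17.5 s; no verdict came back.

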